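# Unload the contactor test jig

## Task

The contactor in the test jig has passed its test: draw the hood's safety bolt fully back, then swing the hood right over by its handle onto its stop. Take the contactor out and stand it in the empty middle bay of the blue tray, first standing it on the bench and letting go to change your grip, because the jig leaves only its flanks free and the tray only its ends. Lower it in without dropping it, leave the hood open and the bolt drawn for the next one, and leave everything else on the bench where it is.

Things in the scene. Friction and masses are not known exactly. Their poses are not given: they have to be found in the camera images.
- jig: Test jig fixed to the bench: grey console, jig x -155 to +85 mm, y -90 to +90 mm, deck 50 mm high. Origin on the bench under the nest's middle; z up, +x to the hinge side (away from the robot), y along the hinge. The closed clear hood covers x -75 to +79, y -75 to +75 mm, top 130 mm above the bench.
- bolt (a joint): Slide-bolt safety catch on the front deck, in a steel housing whose top is 77 mm above the bench. 0 m = home through the hood's keeper loop, locking the hood (it may start up to 4 mm drawn); grows as the bolt is drawn along the jig's -y; stop at 0.032 m. The tongue leaves the keeper at 0.018 m. Friction about 2 N, no spring: it stays where it is left.
- bolt_knob (a point): Middle of the bolt's upright red knob, a cylinder 14 mm in diameter, 80 to 110 mm above the bench; this point is 96 mm above the bench and moves with the bolt (along the jig's -y when drawn). Shut, the hood's front face is 35 mm behind it (+x) and the hood's handle 75 mm behind it.
- hood (a joint): Clear hood, 154 x 150 x 78 mm, 0.55 kg, hinged at its far (+x) lower edge. 0 rad = shut, grows as it opens, stop at 1.75 rad. Damped hinge, no spring: let go below 1.0 rad it sinks shut; past 1.1 rad it goes over by itself in about 1 s onto its stop. Open, it stands wholly behind the hinge (jig x above 80 mm), up to 215 mm above the bench.
- hood_handle (a point): Middle of the hood's black handle: a round bar 12 mm in diameter, 100 mm long, along the jig's y, 34 mm clear of the hood's top face (to its centre line); shut, it is 164 mm above the bench. From the hinge it lies 118 mm towards -x and 108 mm up when shut; it swings with the hood.
- hood_hinge (a point): Middle of the hinge axis of the hood (axis along the jig's y), 56 mm above the bench; fixed to the jig at jig x +83 mm.
- contactor: The tested contactor, 0.15 to 0.25 kg: a grey and black block, 58 mm along its x (terminal end to terminal end), 45 mm along its y (flank to flank), 57 mm tall; full section up to 48 mm, above that a cap 34 x 43 mm. Origin at the centre of its underside, z up. In the jig its axes lie along the jig's.
- tray: Blue parts tray, fixed to the bench, 160 mm (x) x 188 mm (y), 66 mm high, floor and walls 5 mm. Three bays side by side in y, each 150 mm long in x, 56 mm wide in y, the walls 61 mm above the bay floor. Origin at the centre of its underside, z up.
- bay (a point): Centre of the floor of the empty middle bay of the tray, 5 mm above the bench; x along the bay, y across it. The contactor fits only with its 58 mm length along the bay.
- contactor_l: Contactor of the same kind standing in the bay at the tray's +y side; leave it. Origin at the centre of its underside.
- contactor_r: Contactor of the same kind standing in the bay at the tray's -y side; leave it. Origin at the centre of its underside.
- breaker: White three-pole circuit breaker with a blue lever, 85 x 54 x 71 mm, standing loose on the bench, 0.57 to 0.59 m ahead of the robot between jig and tray; leave it. Origin at the centre of its underside. The bench between jig and tray on the robot's side of it (x 0.37 to 0.50 m, y within 60 mm of 0) is always clear.
- overload: Yellow-green and black overload relay, 70 x 45 x 66 mm, standing loose on the bench; leave it. Origin at the centre of its underside.
- driver: Screwdriver with a yellow handle, 200 mm long along its x, 26 mm thick, lying loose between the breaker and the overload relay; leave it. Origin under its middle.
- pushbuttons: Yellow push-button box, 75 x 70 x 72 mm, green and red button on top, standing loose; leave it. Origin at the centre of its underside.
- nest (a point): Centre of the nest's floor in the jig, 56 mm above the bench, axes as the jig's. The contactor stands here between two brown contact towers at x +-32 to +-50 mm, 50 mm wide in y and 3 mm taller than the contactor; beside its flanks (+-y) all is free once the hood is open.

How it is judged (in metres and radians):
On the way, in this order (a step that is already met when the one before it is completed fails the run):
1. the safety bolt is drawn back with the hood still shut (value of joint bolt above 0.025 m and value of joint hood below 0.08 rad), for 0.1 s.
2. the hood is swung over onto its stop, with the contactor still in the nest (value of joint hood above 1.65 rad and distance of contactor from where it was at the start of the episode below 0.02 m), for 0.2 s.
3. the contactor stands on the bench, clear of jig and tray, let go of (height (world z) of contactor below 0.006 m and angle between contactor's own z axis and vertical below 0.1 rad and horizontal distance between contactor and bay above 0.08 m and contact force between the fingers and contactor below 0.05 N and linear speed of contactor below 0.02 m/s), for 0.1 s.
At the end, for the whole second after the job is handed in: The contactor stands upright (within 0.08 rad) and at rest on the floor of the middle bay (underside within 4 mm of the floor, anywhere along the bay), the hood is open by more than 1.65 rad, and the bolt is drawn by more than 25 mm (value of joint bolt above 0.025 m and value of joint hood above 1.65 rad and x of contactor in the frame of bay between -0.047 and 0.047 m and y of contactor in the frame of bay between -0.01 and 0.01 m and z of contactor in the frame of bay between -0.004 and 0.004 m and height (world z) of contactor below 0.012 m and angle between contactor's own z axis and vertical below 0.08 rad and linear speed of contactor below 0.01 m/s); the robot touches nothing.
It fails at once if the contactor is dropped: it goes faster than 0.33 m/s between the walls of the bay (underside less than 55 mm above the bay floor) (z of contactor in the frame of bay below 0.055 m and horizontal distance between contactor and bay below 0.06 m and linear speed of contactor above 0.33 m/s).
It fails at once if another thing on the bench is shifted by more than 30 mm (distance of any of contactor_l, contactor_r, breaker, overload, driver, pushbuttons from where it was at the start of the episode above 0.03 m).
It also fails if it takes over 72 s, if anything falls off the work surface, if the arm or the gripper's body presses on something with over 40 N, if the wrist force passes 120 N, or if a joint passes its speed limit or range.

## Robot

A 6-joint arm with a two-finger parallel gripper is mounted at the origin on the work surface. World frame = base frame: x ahead of the robot, y to its left, z up, the work surface at z = 0. Lengths are in m, angles in degrees, forces in N, time in s.
With the tool pointing down it reaches from about 0.325 to 0.85 m from the base axis. Payload 15.5 kg.
Tool frame: the origin (TCP) lies midway between the tips of the shut fingers; the grasp point (between the pads) lies 19 mm behind it; z points along the fingers, y is the line along which they close (so a half turn about z gives the same grasp; the last joint's range is limited). The gripper opens to 91 mm and grips with 3 to 60 N. Pads are 32 mm wide; open, the fingers measure 118 mm over their backs; the gripper's body (76 mm by 178 mm) begins 60 mm behind the grasp point.
Start: joints at [71.075, 28.281, 77.091, -0, 74.628, -5.472], TCP at [0.145, 0.608, 0.214] pointing down, gripper open.
Joint ranges: [-166.48, 166.48], [-47.26, 123.95], [12.59, 153.08], [-70.14, 250.14], [6.76, 159.57], [-176.63, 176.63]. Speed limits (degrees/s): [108.29, 108.29, 147.25, 172.46, 172.46, 172.46].

## Interface

Orientations are given as a 3x3 rotation matrix whose columns are the frame's x, y, z axes.
In Python, from bench import ctrl gives the robot as it stands. The module is installed in compiled form; this text tells all that it offers. Calls block until the motion is done:
- ctrl.goto(position, orientation): joint-space move of the TCP to a pose.
- ctrl.move_l(position, vel=0.15, ori=None, contact_N=None): straight line of the TCP; ori=None keeps the orientation; vel is the mean speed in m/s. With contact_N (N) it stops when the force on the tool has changed by that much, and returns True; else False.
- ctrl.movej(angles): joint-space move.
- ctrl.command_gripper(opening): opening from 0.0 (shut) to 1.0 (fully open); the grip force is fixed at half the most; returns when the fingers have stopped.
- ctrl.sleep(seconds).
- ctrl.ik(position, orientation): joint angles nearest the present ones, or None.
- ctrl.read_camera(name): name is "scene" or "top"; returns the picture (400x640x3 uint8, blue, green, red); there is no depth.
- ctrl.camera_params(name): a dict with "fx", "fy", "cx", "cy" (pixels), "pose" (4x4, takes a point from camera to world coordinates). Camera axes: x right, y up, looking along -z (the intrinsics and any distortion apply to the point x, -y, -z); pixel columns grow to the right and rows downward; lengths in m; the calibration is good to about 2 mm. A picture is of the moment at which its call begins. camera_params takes no time and is no camera call.
A pose or a line that the arm cannot do raises ctrl.MotionError and nothing moves.
- ctrl.sign_off(): hands the job in; it is judged then, once.
Readings, each from a call of its own:
- ctrl.current_t(): time.
- ctrl.current_q(): joint angles.
- ctrl.current_dq(): joint speeds.
- ctrl.current_effort(): joint torques, N m.
- ctrl.current_tool_pos(): TCP position.
- ctrl.current_eef_rot(): TCP orientation.
- ctrl.current_contact_force(): force on the tool from outside, world axes, zero at the start.
- ctrl.current_wrist_torque(): the same for the moment, N m.
- ctrl.current_grip_width(): opening from 0.0 (shut) to 1.0 (fully open).
- ctrl.current_grasp_force(): force on a finger pad.
Only numpy, scipy, OpenCV 4.12 (cv2) and the standard library are available. Lean on these libraries where they do the work, as an engineer would, in place of code of your own. Each camera call takes 0.05 s, during which the arm holds its last target. There are 200 camera calls.

## Working session

There is one attempt and no reset: what is moved stays moved. The work goes in short steps, each a Python script; the robot and the scene stay as the last script left them, time stands still between calls to the robot, and variables do not carry over. Pictures are saved under pics/ and viewed, at most 10 in all, crops included, and the job is handed in when it is done.

```bash
mkdir -p pics; python3 - <<'E'
from bench import ctrl
import cv2
for n in("scene","top"):
    cv2.imwrite(f"pics/{n}0.png",ctrl.read_camera(n)); p=ctrl.camera_params(n); print(n,p)
E
```

```text
scene {'fx': 364.6378600118629, 'fy': 364.6378600118629, 'cx': 317.85380489917367, 'cy': 204.67430458291776, 'pose': array([[ 0.69304151, -0.58582045,  0.4201284 ,  0.97580188],
       [ 0.72074236,  0.57515955, -0.3869392 , -0.44901682],
       [-0.01496396,  0.57096926,  0.82083505,  0.92985309],
       [ 0.        ,  0.        ,  0.        ,  1.        ]])}
top {'fx': 481.33318688433445, 'fy': 481.33318688433445, 'cx': 322.6939914112202, 'cy': 190.56027764209878, 'pose': array([[-0.01648826,  0.99614083, -0.08620661,  0.47462714],
       [-0.9997201 , -0.01496148,  0.01832696, -0.06167783],
       [ 0.01696646,  0.08648466,  0.9961087 ,  1.35284499],
       [ 0.        ,  0.        ,  0.        ,  1.        ]])}
```

View pics/top0.png

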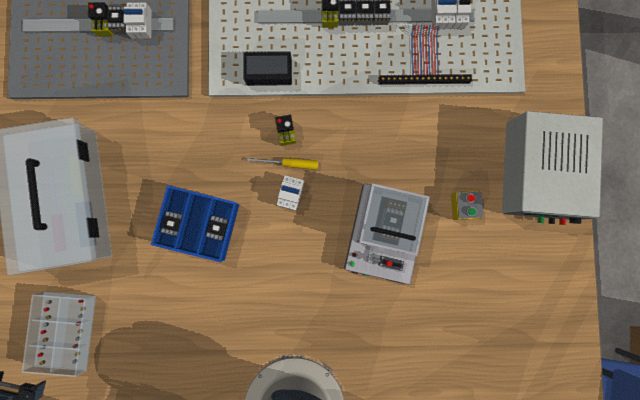

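View pics/scene0.png

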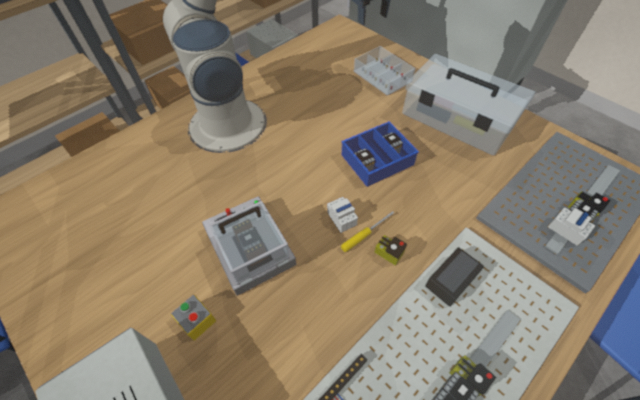

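The top view shows the jig at about (388,232), its knob near (398,264) and its handle near (393,235). The tray is at about (195,222), with the empty bay in the middle. Next I'll enlarge both.

```bash
cat > h.py <<'E'
import numpy as np, cv2
from bench import ctrl
def cam(n):
    p=ctrl.camera_params(n); return p,np.array(p["pose"])
def proj(n,P):
    p,T=cam(n); c=(np.atleast_2d(P)-T[:3,3])@T[:3,:3]
    return np.c_[p["cx"]+p["fx"]*c[:,0]/-c[:,2], p["cy"]+p["fy"]*c[:,1]/c[:,2]]
def unproj(n,uv,z):
    p,T=cam(n); uv=np.atleast_2d(uv)
    d=np.c_[(uv[:,0]-p["cx"])/p["fx"],-(uv[:,1]-p["cy"])/p["fy"],-np.ones(len(uv))]@T[:3,:3].T
    return T[:3,3]+d*((z-T[2,3])/d[:,2])[:,None]
def crop(n,box,name,k):
    u,v,w,h=box; im=ctrl.read_camera(n)[v:v+h,u:u+w]
    cv2.imwrite(f"pics/{name}.png",cv2.resize(im,None,fx=k,fy=k,interpolation=cv2.INTER_CUBIC))
E
python3 - <<'E'
from h import *
im=ctrl.read_camera("top")
a=im[175:295,335:440]; b=im[175:270,143:248]
a=cv2.resize(a,None,fx=5,fy=5,interpolation=cv2.INTER_CUBIC)
cv2.imwrite("pics/jig.png",a)
cv2.imwrite("pics/tray.png",cv2.resize(b,None,fx=6,fy=6,interpolation=cv2.INTER_CUBIC))
E
```

```text
(no output)
```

View pics/jig.png

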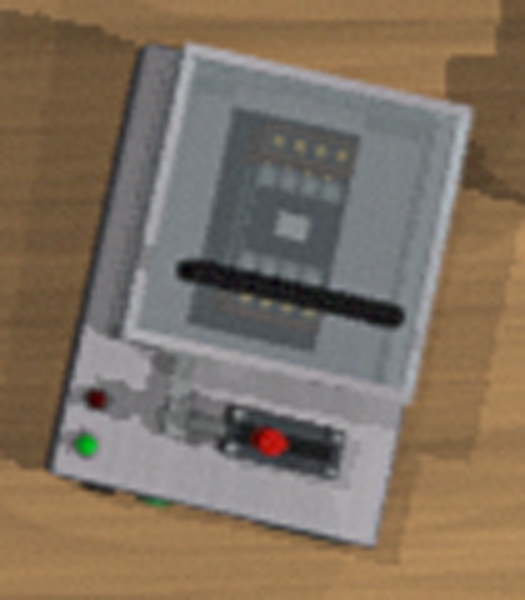

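View pics/tray.png

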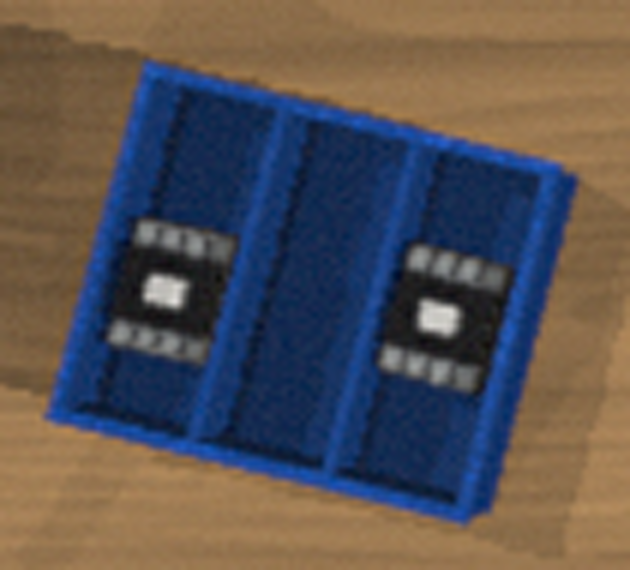

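Enlarged, the jig crop shows the hood-top corners at (190,45), (470,105), (408,397) and (128,335), the knob top at (270,440), and the handle from (180,270) to (402,316). In the tray crop the rim corners are at about (148,62), (558,163), (466,520) and (50,415).

```bash
cat > fit.py <<'E'
from h import *
from scipy.optimize import least_squares
def fit(L,uv,x0,n="top"):
    L=np.array(L,float)/1000; uv=np.array(uv,float)
    def P(q):
        c,s=np.cos(q[2]),np.sin(q[2]); return np.c_[q[0]+c*L[:,0]-s*L[:,1],q[1]+s*L[:,0]+c*L[:,1],L[:,2]]
    r=least_squares(lambda q:(proj(n,P(q))-uv).ravel(),x0,loss="soft_l1")
    return r.x,proj(n,P(r.x))-uv
if __name__=="__main__":
    J=np.array([(190,45),(470,105),(408,397),(128,335),(180,270),(402,316),(52,470),(375,545)])/5+[334.6,174.6]
    # handle local x=83-118=-35; y: +y is left in the image
    LJ=[(79,75,130),(79,-75,130),(-75,-75,130),(-75,75,130),(-35,50,166),(-35,-50,166),(-155,90,50),(-155,-90,50)]
    qj,e=fit(LJ,J,[.45,-.2,0]); print("jig",qj[:2],np.degrees(qj[2]));print(e.round(1).tolist())
    T=np.array([(148,62),(558,163),(466,520),(50,415)])/6+[142.6,174.6]
    qt,e=fit([(80,94,66),(80,-94,66),(-80,-94,66),(-80,94,66)],T,[.45,.2,0]); print("tray",qt[:2],np.degrees(qt[2]));print(e.round(1).tolist())
    k=unproj("top",np.array([(270,440)])/5+[334.6,174.6],.11)[0]
    c,s=np.cos(qj[2]),np.sin(qj[2]); print("knob world",k,"local",np.array([[c,s],[-s,c]])@(k[:2]-qj[:2]))
    print(ctrl.current_t(), ctrl.current_eef_rot(),proj("scene",[[*qj[:2],.13],[*qt[:2],.066],[*ctrl.current_tool_pos()]]))
    np.save("pose.npy",[qj,qt])
E
python3 fit.py
```

```text
jig [ 0.50440837 -0.26485101] -13.672224265057958
[[-0.6, -1.0], [0.6, -0.0], [0.8, 0.8], [-1.1, 0.1], [3.3, -0.3], [-1.5, -0.5], [-0.5, 0.5], [0.5, 0.4]]
tray [0.50528791 0.25913038] -14.782761252481404
[[0.0, 0.3], [-0.0, 0.3], [-0.2, -0.5], [0.2, -0.1]]
knob world [ 0.39420878 -0.25052903  0.11      ] local [-0.1104622  -0.01213141]
0.15 [[-9.72553989e-01  2.32677133e-01 -3.01594289e-04]
 [ 2.32677306e-01  9.72553649e-01 -8.19640483e-04]
 [ 1.02605029e-04 -8.67318768e-04 -9.99999619e-01]] [[246.178896   234.06057212]
 [378.76207984 146.09198088]
 [371.14998337  19.01353202]]
```

```bash
sed -i 's/(-35,50,166),(-35,-50,166)/(-35,56,166),(-35,-56,166)/' fit.py; python3 fit.py | head -4
cat >> h.py <<'E'
qj,qt=np.load("pose.npy")
def W(q,x,y,z): c,s=np.cos(q[2]),np.sin(q[2]); return np.array([q[0]+c*x-s*y,q[1]+s*x+c*y,z])
def R(a):  # tool down, tool y at angle a (rad) from world x
    y=np.array([np.cos(a),np.sin(a),0]); z=np.array([0,0,-1.]); return np.c_[np.cross(y,z),y,z]
def st(m): print(m,"t",round(ctrl.current_t(),2),"tcp",np.round(ctrl.current_tool_pos(),4),"F",np.round(ctrl.current_contact_force(),1),"w",round(ctrl.current_grip_width()*91,1),"g",round(ctrl.current_grasp_force(),1))
E
python3 - <<'E'
from h import *
k=unproj("top",np.array([(270,440)])/5+[334.6,174.6],.11)[0]
o=R(qj[2]+np.pi/2); ej=np.array([-np.sin(qj[2]),np.cos(qj[2]),0])
ctrl.goto([k[0],k[1],.2],o); ctrl.command_gripper(.44); st("above")
ctrl.move_l([k[0],k[1],.086],contact_N=8); st("down")
ctrl.command_gripper(0); st("grip")
p=ctrl.current_tool_pos()
print(ctrl.move_l(p-.036*ej,vel=.06,contact_N=15)); st("drawn"); print((ctrl.current_tool_pos()-p)@ej)
crop("top",(335,175,105,120),"drawn",5)
E
```

```text
jig [ 0.50448347 -0.26409777] -13.582423546658683
[[-1.0, -0.9], [0.3, -0.1], [0.5, 0.7], [-1.3, 0.1], [0.6, -0.9], [0.6, -0.1], [-0.7, 0.6], [0.3, 0.3]]
tray [0.50528791 0.25913038] -14.782761252481404
[[0.0, 0.3], [-0.0, 0.3], [-0.2, -0.5], [0.2, -0.1]]
above t 4.18 tcp [ 0.3942 -0.2505  0.2   ] F [-0.  -0.2  0.1] w 39.8 g 0.0
down t 5.09 tcp [ 0.3945 -0.2508  0.0865] F [0.1 0.2 0.2] w 40.3 g 0.0
grip t 5.62 tcp [ 0.3945 -0.2508  0.0863] F [-1.8 -1.2  7.7] w 12.9 g 30.0
True
drawn t 6.16 tcp [ 0.387  -0.2805  0.0863] F [ 5.1 10.8 12.4] w 13.2 g 30.0
-0.030600269721711603
```

View pics/drawn.png

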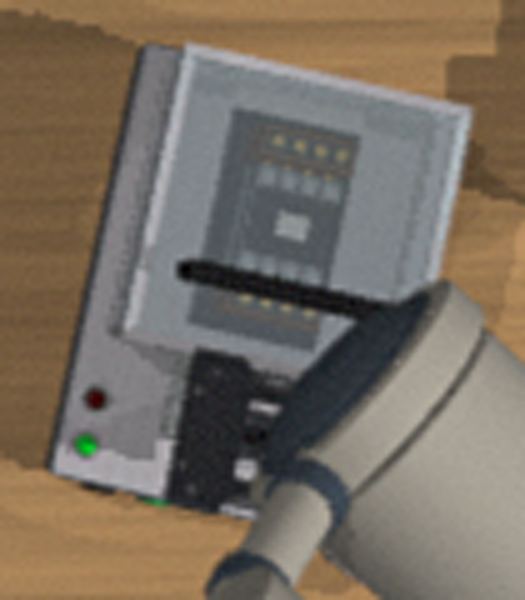

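The grip is on the knob and the bolt has been pulled 30.6 mm onto its stop, with the hood still shut in the picture. Next is the hood, with the fingers loosely either side of the bar.

```bash
python3 - <<'E'
from h import *
p=ctrl.current_tool_pos(); ctrl.command_gripper(.44); ctrl.move_l([p[0],p[1],.23],vel=.25); st("up")
def bar(th,off=-.014):
    a=np.arctan2(.108,-.118)-th; r=np.hypot(.108,.118)
    return W(qj,.083+r*np.cos(a),0,.056+r*np.sin(a)+off)
q0=np.array(ctrl.current_q()); cands=[]
for a in(qj[2],qj[2]+np.pi):
    o=R(a); qs=[ctrl.ik(bar(t),o) for t in(0,.6,1.2,1.74)]
    print([None if q is None else np.round(q).tolist() for q in qs])
    if all(q is not None for q in qs): cands.append((max(abs(np.array(q)-q0).max() for q in qs),a))
print(q0.round(), cands)
o=R(min(cands)[1])
b=bar(0); ctrl.goto([b[0],b[1],.23],o); st("over")
print(ctrl.move_l(b,contact_N=8)); st("astride")
ctrl.command_gripper(.25); st("closed")
crop("top",(335,175,105,120),"astride",5)
E
```

```text
up t 7.53 tcp [ 0.3867 -0.2802  0.2295] F [ 0.2  0.7 -0.2] w 39.8 g 0.0
[[-35.0, 25.0, 94.0, -0.0, 60.0, -21.0], [-32.0, 28.0, 80.0, -0.0, 72.0, -19.0], [-30.0, 36.0, 66.0, -0.0, 78.0, -16.0], [-28.0, 44.0, 57.0, -0.0, 79.0, -15.0]]
[[-35.0, 25.0, 94.0, -0.0, 60.0, 159.0], [-32.0, 28.0, 80.0, -0.0, 72.0, 161.0], [-30.0, 36.0, 66.0, -0.0, 78.0, 164.0], [-28.0, 44.0, 57.0, -0.0, 79.0, 165.0]]
[ -43.   15.   96.    0.   69. -120.] [(np.float64(104.87829934268717), np.float64(-0.23705801128959966)), (np.float64(284.8782993426872), np.float64(2.9045346423001934))]
over t 9.11 tcp [ 0.4702 -0.2558  0.2295] F [ 0.   0.2 -0. ] w 39.8 g 0.0
False
astride t 9.79 tcp [ 0.4707 -0.2561  0.1506] F [ 0.3 -0.9 -0. ] w 40.5 g 0.0
closed t 10.27 tcp [ 0.4705 -0.2559  0.1502] F [ 0.7 -0.5 -0.1] w 22.9 g 0.0
```

```bash
python3 - <<'E'
from h import *
def bar(th,off=-.014):
    a=np.arctan2(.108,-.118)-th; r=np.hypot(.108,.118)
    return W(qj,.083+r*np.cos(a),0,.056+r*np.sin(a)+off)
for t in np.linspace(0,1.73,13)[1:]:
    hit=ctrl.move_l(bar(t),vel=.12,contact_N=25); st(f"{t:.2f} {hit}")
    if hit: break
if not hit:
    ctrl.sleep(.3); p=ctrl.current_tool_pos(); ctrl.command_gripper(.33)
    print(ctrl.move_l([p[0],p[1],.26],vel=.2,contact_N=15)); st("up")
    ctrl.goto(W(qj,0,0,.26)-[.1,-.1,0],R(qj[2]+np.pi/2)); st("away")
    im=ctrl.read_camera("top")[150:300,335:455]; cv2.imwrite("pics/open.png",cv2.resize(im,None,fx=4,fy=4,interpolation=2))
E
```

```text
0.14 False t 10.66 tcp [ 0.4859 -0.2595  0.1661] F [-8.6  1.7  4.1] w 22.5 g 4.2
0.29 False t 11.0 tcp [ 0.5049 -0.2643  0.1793] F [-4.6 -1.   1.6] w 22.6 g 2.1
0.43 False t 11.34 tcp [ 0.5248 -0.269   0.1893] F [-3.9 -0.7  0.7] w 22.8 g 1.3
0.58 False t 11.68 tcp [ 0.5458 -0.274   0.1964] F [-1.5 -0.1  0.1] w 22.7 g 0.9
0.72 False t 12.03 tcp [ 0.5678 -0.2794  0.2006] F [-1.8  0.2  0.2] w 22.8 g 0.5
0.86 False t 12.37 tcp [ 0.5901 -0.2848  0.2015] F [-1.   0.1  0.3] w 22.8 g 0.3
1.01 False t 12.71 tcp [ 0.6123 -0.2901  0.1991] F [-0.6 -0.3 -0.3] w 22.6 g 0.0
1.15 False t 13.05 tcp [ 0.6341 -0.2954  0.1934] F [-0.7  0.5 -0.4] w 22.8 g 0.0
1.30 False t 13.39 tcp [ 0.6548 -0.3004  0.1845] F [1.3 0.1 0.1] w 22.6 g 0.5
1.44 False t 13.73 tcp [ 0.6741 -0.305   0.1727] F [ 1.5  0.2 -0.7] w 22.4 g 0.7
1.59 False t 14.07 tcp [ 0.6918 -0.3093  0.1582] F [ 1.9  0.3 -0.5] w 22.7 g 0.8
1.73 False t 14.42 tcp [ 0.7066 -0.3129  0.141 ] F [0.  0.4 0.6] w 22.5 g 0.0
False
up t 15.8 tcp [ 0.7062 -0.3128  0.2585] F [-0.4  0.7 -0.6] w 29.7 g 0.0
away t 17.27 tcp [ 0.405  -0.1644  0.2599] F [0.8 0.  0.6] w 30.2 g 0.0
```

```bash
ls pics/open.png
```

```text
pics/open.png
```

View pics/open.png

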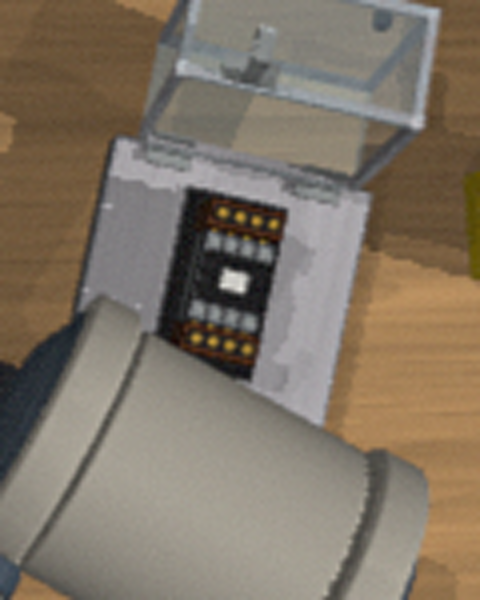

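The hood is open on its stop and the contactor stands undisturbed between the towers, its cap mark at (235,280) in the crop. Next I'll grasp it by the flanks.

```bash
python3 - <<'E'
from h import *
c=unproj("top",np.array([(235,280)])/4+[334.6,149.6],.113)[0]; n=W(qj,0,0,.113); print("cap",c,"nest",n)
p=(c+n)/2
o=R(qj[2]+np.pi/2)
ctrl.goto([p[0],p[1],.2],o); ctrl.command_gripper(.85); st("over")
print(ctrl.move_l([p[0],p[1],.068],contact_N=8)); st("down")
ctrl.command_gripper(0); st("grip")
p=ctrl.current_tool_pos()
ctrl.move_l([p[0],p[1],.20],vel=.12); st("lift")
ctrl.goto([.43,-.01,.15],R(qt[2]+np.pi/2)); st("bench")
hit=ctrl.move_l([.43,-.01,.008],vel=.07,contact_N=6); st(f"placed {hit}")
crop("top",(250,190,130,100),"bench",5)
E
```

```text
cap [ 0.50402988 -0.26546726  0.113     ] nest [ 0.50448347 -0.26409777  0.113     ]
over t 18.84 tcp [ 0.5043 -0.2648  0.2   ] F [ 0.4 -0.4 -0.7] w 77.3 g 0.0
False
down t 19.88 tcp [ 0.5047 -0.2651  0.0687] F [-0.6 -0.3 -0.2] w 77.5 g 0.0
grip t 20.48 tcp [ 0.5044 -0.2649  0.0682] F [-1.6 -0.4  3.7] w 44.7 g 29.9
lift t 21.73 tcp [ 0.504  -0.2647  0.1993] F [ 0.9 -0.4 -1.5] w 44.8 g 29.9
bench t 22.77 tcp [ 0.4312 -0.0108  0.1503] F [-0.  -0.2 -1.7] w 44.8 g 29.9
placed True t 24.57 tcp [ 0.4298 -0.01    0.0117] F [ 0.4  0.2 -1. ] w 44.8 g 30.0
```

View pics/bench.png

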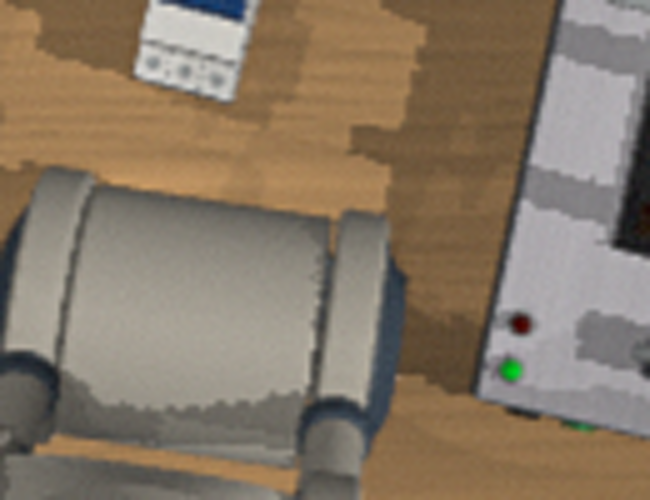

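The arm hides the contactor, but contact came at z 0.0117, as expected for standing on the bench, and the breaker has not moved. I'll let go and grip it by the ends.

```bash
python3 - <<'E'
from h import *
p=ctrl.current_tool_pos()
ctrl.command_gripper(.85); ctrl.sleep(.3); st("let go")
ctrl.move_l([p[0],p[1],.12],vel=.15); 
ctrl.goto([p[0],p[1],.12],R(qt[2])); ctrl.command_gripper(1.); st("turned")
print(ctrl.move_l([p[0],p[1],.0105],vel=.12,contact_N=8)); st("down")
ctrl.command_gripper(0); st("grip")
p=ctrl.current_tool_pos(); ctrl.move_l([p[0],p[1],.16],vel=.15); st("lift")
ctrl.goto([qt[0],qt[1],.16],R(qt[2])); st("over bay")
ctrl.move_l([qt[0],qt[1],.095],vel=.1)
im=ctrl.read_camera("scene")[90:200,310:440]; cv2.imwrite("pics/bay.png",cv2.resize(im,None,fx=5,fy=5,interpolation=2))
st("above rim")
E
```

```text
let go t 25.59 tcp [ 0.4295 -0.0099  0.0115] F [ 0.6 -0.  -0.8] w 77.1 g 0.0
turned t 28.35 tcp [ 0.4298 -0.01    0.12  ] F [ 0.2 -0.9 -0.4] w 91.1 g 0.0
False
down t 29.41 tcp [ 0.4301 -0.01    0.0109] F [0.7 0.2 0.1] w 90.8 g 0.0
grip t 30.02 tcp [ 0.4298 -0.0099  0.0106] F [-1.5 -0.3  5.7] w 57.6 g 30.0
lift t 31.17 tcp [ 0.4293 -0.0099  0.1594] F [ 0.6  0.4 -2.3] w 57.6 g 30.0
over bay t 32.25 tcp [0.5051 0.258  0.1597] F [-0.5 -0.3 -1.2] w 57.8 g 30.0
above rim t 33.1 tcp [0.5058 0.2592 0.0957] F [-0.1  1.1 -2.8] w 58.0 g 30.0
```

View pics/bay.png

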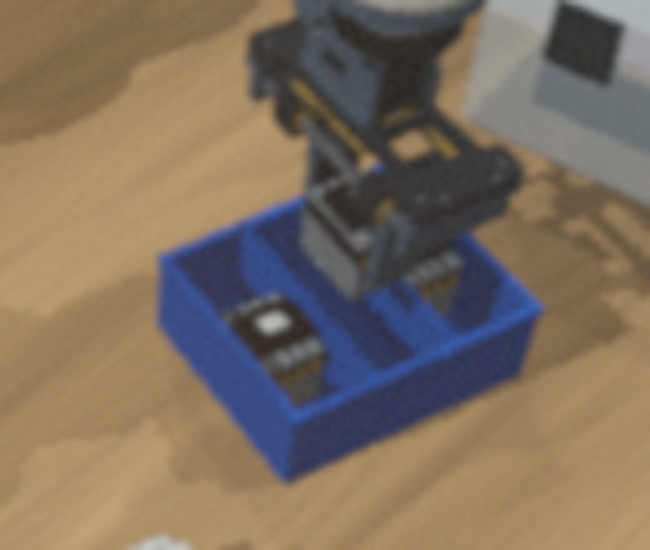

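The contactor (at about (350,230) in the crop) hangs over the middle bay, parallel to its walls. I'll lower it now, stopping on contact.

```bash
python3 - <<'E'
from h import *
hit=ctrl.move_l([qt[0],qt[1],.012],vel=.05,contact_N=6); st(f"lowered {hit}")
z=ctrl.current_tool_pos()[2]
if z<.019:
    ctrl.command_gripper(.85); st("released"); p=ctrl.current_tool_pos()
    print(ctrl.move_l([p[0],p[1],.2],vel=.15,contact_N=8)); st("up")
    ctrl.goto([.4,.05,.3],R(qt[2])); ctrl.sleep(.3); st("away")
    cv2.imwrite("pics/end.png",cv2.resize(ctrl.read_camera("top")[120:300,130:470],None,fx=2.3,fy=2.3,interpolation=2))
E
```

```text
lowered True t 34.55 tcp [0.5052 0.2591 0.0152] F [-0.  -0.6  4. ] w 57.6 g 30.0
released t 35.05 tcp [0.5046 0.2589 0.0148] F [ 0.3 -0.  -0.8] w 77.5 g 0.0
False
up t 36.43 tcp [0.5041 0.2587 0.1992] F [ 0.4 -0.3 -0.4] w 77.6 g 0.0
away t 37.73 tcp [0.4002 0.0505 0.2996] F [-0.1  0.8 -0.6] w 77.3 g 0.0
```

```bash
ls pics/end.png
```

```text
pics/end.png
```

View pics/end.png

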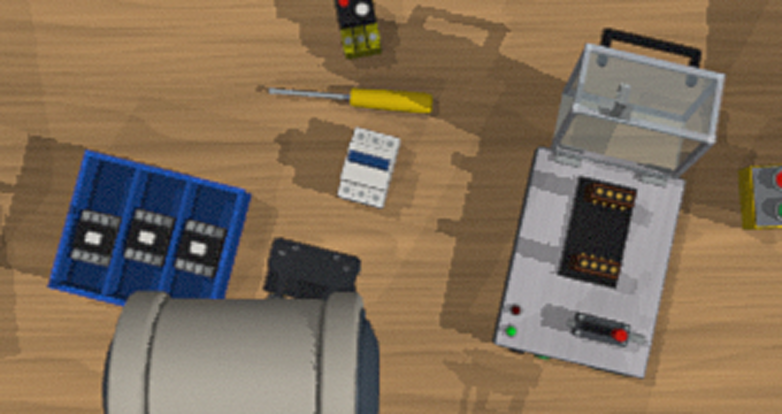

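The contactor stands in the middle bay at (147,238), the hood is open, the bolt is drawn with its knob at (620,335), and everything else is in place.

```bash
python3 -c "
from bench import ctrl
print(ctrl.sign_off(), ctrl.current_t())"
```

```text
the job is handed in; nothing more can be done
the job is handed in; nothing more can be done
```

I handed the job in at about 38 s: the contactor stands in the tray's middle bay, the hood is open on its stop and the bolt is drawn, with nothing else visibly moved in the last picture; the sign-off did not report a verdict.

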